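# Hand over the medicine bottles in reverse order

### The arm

A 7-joint arm with a two-finger parallel gripper is mounted at the origin on the work surface. World frame = base frame: x ahead of the robot, y to its left, z up, the work surface at z = 0. Lengths are in m, angles in degrees, forces in N, time in s.
With the tool pointing down it reaches from about 0.425 to 0.875 m from the base axis. Payload 4.7 kg.
Tool frame: the origin (TCP) lies midway between the tips of the shut fingers; the grasp point (between the pads) lies 19 mm behind it; z points along the fingers, y is the direction in which the jaws open and shut (so a half turn about z gives the same grasp; the last joint's range is limited). The gripper opens to 87 mm and grips with 3 to 60 N. Pads are 19 mm wide; open, the fingers measure 117 mm over their backs; the gripper's body (75 mm by 190 mm) begins 51 mm behind the grasp point.
Start: joints at [0.808, 18.392, -4.016, 83.108, 1.295, 78.541, -3.26], TCP at [0.65, -0, 0.191] pointing down, gripper open.
Joint ranges: [-163.93, 163.93], [-17.29, 119.83], [-79.2, 71.16], [3.27, 140.29], [-89.18, 269.18], [5.43, 117.66], [-154.24, 154.24]. Speed limits (degrees/s): [147.25, 147.25, 180, 180, 180, 180, 180].

### API

Orientations are given as [roll, pitch, yaw] about the fixed x, y, z axes, in that order (R = Rz(yaw) Ry(pitch) Rx(roll)).
In Python, from cell import env gives the robot as it stands. The module is installed in compiled form; this text tells all that it offers.
- The arm moves only by the tool servo_tool, never from a script. Its argument "plan" is a list of rows, each a list of 3 entries, a list of its own where there are three numbers: the opening, from 0 (shut) to 1 (fully open), then the shift along the tool's x, y, z in cm, then the turn, a rotation vector about the tool's x, y, z in degrees. A call has 1 to 20 rows; each row shifts and turns the pose as measured when the row begins, along the tool's axes as they then stand; what a row does not reach is not made up. A row lasts 1/12 s, in which the tool goes at most 41.7 mm and 7.16 degrees, less where a joint would pass 70% of its speed; a pose out of reach is approached as far as the arm can. A call is refused whole if a number of a shift passes 4.17 or a number of a turn 7.16, either way. A call with a gripper value outside its range is refused whole. The fingers move at their own pace and stop on an object; "force" is the grip in N (left out, the last holds). Time passes only in rows, so rows that do not move let the fingers close. It gives the time, the measured TCP pose, the force and the opening at its end, in the units of the state.
- env.get_obs(): the state, without advancing time (a new reading comes with each control period).
- env.read_camera(name): name is "scene" or "side" or "wrist"; returns a dict with "image" (480x640x3 uint8, blue, green, red), "fx", "fy", "cx", "cy" (pixels), "rvec" (rotation vector, rad) and "tvec" (3), from world to camera coordinates, as OpenCV has them; the wrist camera has in their place "T_tool_cam" (4x4, takes a point from camera to tool coordinates, whose origin is the TCP and whose axes are the flange's). Camera axes: x right, y down, z forward; pixel columns grow to the right and rows downward; lengths in m; the calibration is good to about 2 mm. A picture is of the moment at which its call begins: read the wrist's pose just before it. There is no depth.
- env.sign_off(): hands the job in, once; it reports no verdict.
The state is a dict: "time_s": time; "qpos": joint angles; "joint_velocities": joint speeds; "effort": joint torques, N m; "tool_pos": TCP position; "tool_rot": TCP orientation; "force": force on the tool from outside, world axes, zero at the start; "wrist_torque": the same for the moment, N m; "grip_width": finger opening in m.
Only numpy, scipy, OpenCV 4.12 (cv2) and the standard library are available. Lean on these libraries where they do the work, as an engineer would, in place of code of your own. Each camera call takes 0.05 s, during which the arm holds its last target. There are 200 camera calls.

### The job

Move the four medicine bottles from the white storage rack into the grey delivery rack, one to a well and in the reverse order: the bottle at the left end of the storage row goes to the right end of the delivery row and so on, so that the colleague across the counter reads the row in the order we do. Keep the bottles upright, leave them all standing on the floors of their wells, and do not disturb the mug, the tape or the stapler.

Things in the scene. Friction and masses are not known exactly. Their poses are not given: they have to be found in the camera images.
- bottle_red: white medicine bottle with red cap and red band; round, 92 mm tall, body 38 mm in diameter up to 70 mm above its foot, cap 35 mm in diameter from 74 to 92 mm; 60 to 130 g. Origin: centre of its underside; z up along the bottle. Starts upright in a well of the white rack, foot 4 mm above the table, up to 6 mm off the well's centre; yaw means nothing
- bottle_yellow: white medicine bottle with yellow cap and yellow band; round, 92 mm tall, body 38 mm in diameter up to 70 mm above its foot, cap 35 mm in diameter from 74 to 92 mm; 60 to 130 g. Origin: centre of its underside; z up along the bottle. Starts upright in a well of the white rack, foot 4 mm above the table, up to 6 mm off the well's centre; yaw means nothing
- bottle_green: white medicine bottle with green cap and green band; round, 92 mm tall, body 38 mm in diameter up to 70 mm above its foot, cap 35 mm in diameter from 74 to 92 mm; 60 to 130 g. Origin: centre of its underside; z up along the bottle. Starts upright in a well of the white rack, foot 4 mm above the table, up to 6 mm off the well's centre; yaw means nothing
- bottle_blue: white medicine bottle with blue cap and blue band; round, 92 mm tall, body 38 mm in diameter up to 70 mm above its foot, cap 35 mm in diameter from 74 to 92 mm; 60 to 130 g. Origin: centre of its underside; z up along the bottle. Starts upright in a well of the white rack, foot 4 mm above the table, up to 6 mm off the well's centre; yaw means nothing
- storage: white rack fixed on the desk, the storage rack, where the bottles stand at the start. 64 (x) x 244 (y) x 35 mm high, walls 4; 12 mm lugs at both ends. Four wells 56 mm square, centres at x = 0, y = -90, -30, +30, +90 mm, floor at 4 mm. Origin: centre of underside, on the table; y along the row, to the robot's left (up to 9 degrees askew)
- caddy: grey rack with orange end lugs, the delivery rack, fixed, empty at the start, about 0.17 m nearer or farther than the white one. 64 (x) x 244 (y) x 35 mm high, walls 4; 12 mm lugs at both ends. Four wells 56 mm square, centres at x = 0, y = -90, -30, +30, +90 mm, floor at 4 mm. Origin: centre of underside, on the table; y along the row, to the robot's left (up to 9 degrees askew)
- tag_red: flat red tab, 22 x 44 x 6 mm, fixed to the white rack's side away from the robot, level with its rim, marking the well in which the red bottle starts. Origin: centre of its underside, 29 mm above the table, 43 mm in the rack's +x from the well's centre; axes as the rack's. Not to be handled
- tag_yellow: flat yellow tab, 22 x 44 x 6 mm, fixed to the white rack's side away from the robot, level with its rim, marking the well in which the yellow bottle starts. Origin: centre of its underside, 29 mm above the table, 43 mm in the rack's +x from the well's centre; axes as the rack's. Not to be handled
- tag_green: flat green tab, 22 x 44 x 6 mm, fixed to the white rack's side away from the robot, level with its rim, marking the well in which the green bottle starts. Origin: centre of its underside, 29 mm above the table, 43 mm in the rack's +x from the well's centre; axes as the rack's. Not to be handled
- tag_blue: flat blue tab, 22 x 44 x 6 mm, fixed to the white rack's side away from the robot, level with its rim, marking the well in which the blue bottle starts. Origin: centre of its underside, 29 mm above the table, 43 mm in the rack's +x from the well's centre; axes as the rack's. Not to be handled
- tape: bystander: roll of green tape lying flat, 90 mm in diameter, 48 mm high, loose. Origin: centre of its underside
- mug: bystander: blue mug, 76 mm in diameter and 90 mm tall, with a handle to its +y, loose. Origin: centre of its underside
- stapler: bystander: grey and black stapler, 110 x 34 x 38 mm, long side along its x, loose. Origin: centre of its underside
Not all that is in view belongs to the job. Leave any orange or purple look-alike of the bottle_red alone.

How it is judged:
By the outcome, as a careful person would: the job done as asked, in the order asked, and still so for the second after the job is handed in, with the robot touching nothing.
It also fails if it takes over 104 s, if anything falls off the work surface, if the arm or the gripper's body presses on something with over 40 N, if the wrist force passes 120 N, or if a joint passes its speed limit or range.

## Working session

There is one attempt and no reset: what is moved stays moved. The work goes in short steps, Python scripts to look and compute and a tool call to move; the robot and the scene stay as the last step left them, time stands still between calls to the robot, and variables do not carry over. Pictures are saved under pics/ and viewed, about 12 in all and at most 16, crops included, and the job is handed in when it is done.

Besides the shell and the picture viewer there is one more tool, called after "Call:" as name([rows], argument=value, ...), one row to a line, values as JSON. servo_tool: Moves the arm, as the interface text tells. Its arguments: {"type":"object","properties":{"plan":{"type":"array"},"force":{"type":"number"}},"required":["plan"]}

```bash
mkdir -p pics
cat > h.py <<'E'
import numpy as np, cv2
from cell import env
def cam(name):
    o=env.get_obs(); c=env.read_camera(name)
    K=np.array([[c['fx'],0,c['cx']],[0,c['fy'],c['cy']],[0,0,1]])
    if name=='wrist':
        from scipy.spatial.transform import Rotation as R
        T=np.eye(4);T[:3,:3]=R.from_euler('xyz',o['tool_rot'],degrees=True).as_matrix();T[:3,3]=o['tool_pos']
        M=T@np.array(c['T_tool_cam']); Rw=M[:3,:3];p=M[:3,3]
    else:
        Rc=cv2.Rodrigues(np.array(c['rvec'],float))[0];Rw=Rc.T;p=-Rc.T@np.array(c['tvec']).ravel()
    return c['image'],K,Rw,p
def ray(K,Rw,p,u,v,z):
    d=Rw@np.linalg.inv(K)@np.array([u,v,1.]); return p+d*(z-p[2])/d[2]
def proj(K,Rw,p,P):
    q=K@(Rw.T@(np.asarray(P,float)-p)); return q[:2]/q[2]
E
python3 - <<'E'
from h import *
print(env.get_obs())
for n in ('scene','side','wrist'):
    im,K,Rw,p=cam(n); cv2.imwrite(f'pics/{n}0.png',im); print(n,p.round(3),K[0,0],Rw[:,2].round(2), Rw[:,0].round(2))
E
```

```text
{'time_s': 0.0, 'qpos': array([ 0.80654492, 18.44013927, -4.01375989, 83.17633188,  1.29697468,
       78.54251128, -3.25769914]), 'joint_velocities': array([ 0.15511008, -0.05470047, -0.05802365, -0.09509962,  0.11496297,
       -0.00784282, -0.04709254]), 'effort': array([-2.58547143e-04, -4.91284704e+01, -4.03903294e-01, -3.12526345e+01,
       -6.40594075e-02,  4.37659642e-02,  1.61017233e-04]), 'tool_pos': array([ 6.49360922e-01, -7.34705895e-05,  1.90036610e-01]), 'tool_rot': array([-1.79886368e+02,  8.40807857e-03,  9.00042587e+01]), 'force': array([0.09639062, 0.30072287, 0.25808641]), 'wrist_torque': array([ 0.01045174, -0.0158514 ,  0.02501706]), 'grip_width': 0.08704408010836502}
scene [ 1.02  -0.309  1.078] 563.6858641549231 [-0.39  0.28 -0.88] [ 0.6   0.8  -0.01]
side [-0.166  0.672  0.965] 505.81778109213826 [ 0.54 -0.5  -0.68] [-0.7  -0.72 -0.02]
wrist [0.65  0.071 0.384] 369.8445230921419 [-0.   -0.26 -0.97] [ 1.  0. -0.]
```

View pics/scene0.png

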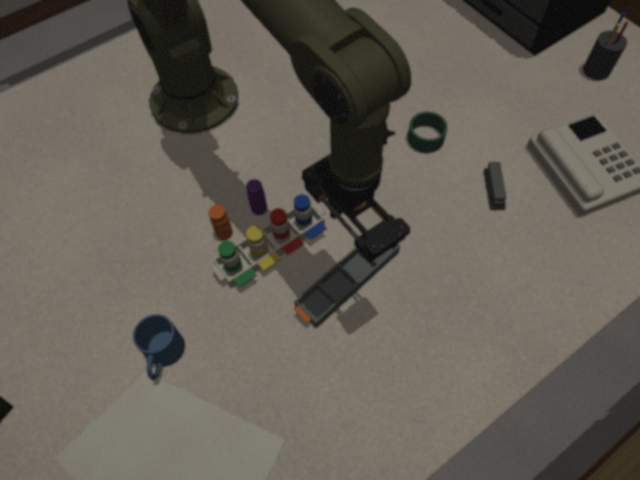

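View pics/side0.png

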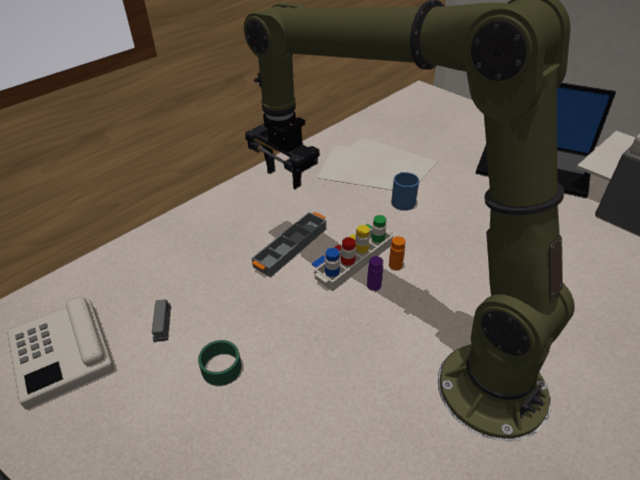

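View pics/wrist0.png

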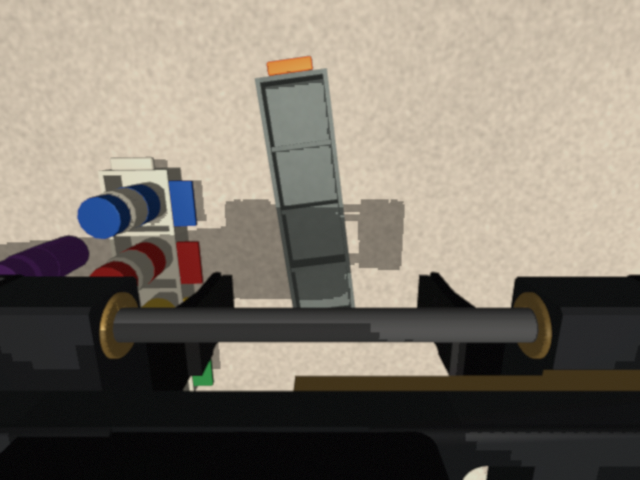

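The scene shows the storage row (white rack) from the robot's left: blue (302,210), red (280,222), yellow (256,240), green (230,257), with tags beside them in the same colours. The look-alikes are orange (220,222) and purple (257,197), standing off the rack on the robot side. The grey rack is on the far side (+x), with its orange lugs at (260,265) and (319,215) in side.

```bash
cat >> h.py <<'E'
HS={'red':((0,8),(172,180)),'orange':((8,17),),'yellow':((20,32),),'green':((50,80),),'blue':((105,122),),'purple':((125,160),)}
def blobs(im,col,amin=25,s=110,v=60):
    h=cv2.cvtColor(im,cv2.COLOR_BGR2HSV); m=0
    for a,b in HS[col]: m=m|cv2.inRange(h,(a,s,v),(b,255,255))
    n,_,st,ce=cv2.connectedComponentsWithStats(m)
    return sorted([(int(st[i,4]),ce[i].round(1).tolist(),st[i,:4].tolist()) for i in range(1,n) if st[i,4]>=amin],key=lambda t:-t[0])[:6]
E
python3 - <<'E'
from h import *
for n in ('scene','side','wrist'):
    im,K,Rw,p=cam(n)
    for c in HS:
        for a,(u,v),b in blobs(im,c): print(n,c,a,(u,v),b,'z.087',ray(K,Rw,p,u,v,.087)[:2].round(3),'z.035',ray(K,Rw,p,u,v,.035)[:2].round(3))
E
```

```text
scene red 191 (292.2, 245.2) [282, 237, 21, 17] z.087 [ 0.541 -0.064] z.035 [ 0.515 -0.051]
scene red 173 (277.6, 215.4) [270, 209, 17, 14] z.087 [ 0.465 -0.048] z.035 [ 0.436 -0.035]
scene orange 347 (218.7, 216.0) [209, 204, 21, 28] z.087 [ 0.393 -0.146] z.035 [ 0.36  -0.137]
scene orange 129 (302.4, 313.9) [295, 306, 16, 17] z.087 [ 0.672 -0.132] z.035 [ 0.654 -0.123]
scene yellow 245 (254.4, 234.0) [246, 226, 18, 18] z.087 [ 0.473 -0.11 ] z.035 [ 0.445 -0.1  ]
scene yellow 205 (268.8, 260.9) [258, 252, 22, 18] z.087 [ 0.542 -0.121] z.035 [ 0.516 -0.111]
scene green 169 (226.6, 248.6) [219, 241, 16, 15] z.087 [ 0.468 -0.173] z.035 [ 0.439 -0.166]
scene green 157 (244.5, 277.2) [235, 269, 20, 17] z.087 [ 0.543 -0.178] z.035 [ 0.518 -0.171]
scene blue 156 (315.1, 230.2) [306, 222, 19, 16] z.087 [ 0.54  -0.007] z.035 [0.515 0.008]
scene blue 155 (301.5, 201.4) [295, 195, 14, 13] z.087 [0.467 0.01 ] z.035 [0.438 0.027]
side red 163 (346.9, 244.0) [335, 237, 21, 14] z.087 [ 0.469 -0.044] z.035 [ 0.507 -0.087]
side red 103 (347.6, 260.7) [341, 255, 15, 11] z.087 [ 0.426 -0.001] z.035 [ 
[... 2160 characters left out ...]
15, 294, 27, 17] z.087 [ 0.828 -0.067] z.035 [ 0.859 -0.091]
wrist yellow 111 (107.7, 331.5) [100, 317, 16, 26] z.087 [ 0.456 -0.096] z.035 [ 0.422 -0.126]
wrist green 267 (203.6, 376.5) [193, 362, 19, 24] z.087 [ 0.538 -0.143] z.035 [ 0.518 -0.18 ]
wrist blue 1558 (100.8, 215.9) [78, 195, 50, 44] z.087 [0.466 0.009] z.035 [ 0.434 -0.002]
wrist blue 1019 (182.1, 202.7) [169, 181, 27, 45] z.087 [0.534 0.02 ] z.035 [0.514 0.011]
wrist blue 228 (144.1, 194.5) [128, 185, 29, 37] z.087 [0.504 0.027] z.035 [0.479 0.019]
wrist purple 130 (28.2, 263.1) [9, 255, 32, 20] z.087 [ 0.398 -0.032] z.035 [ 0.354 -0.05 ]
wrist purple 98 (5.6, 269.9) [0, 265, 15, 9] z.087 [ 0.378 -0.038] z.035 [ 0.33  -0.057]
```

Candidates in scene: bottles with white bodies in the white rack are blue (301,201), red (278,215), yellow (254,234) and green (227,249). Orange (219,216) and purple (257,197) stand outside the rack and have no tag, so I leave them alone. I'll confirm this in a crop while moving above the blue bottle.

```bash
python3 -c "
import cv2
a=cv2.imread('pics/scene0.png')[170:330,190:410];b=cv2.imread('pics/side0.png')[200:300,240:420]
cv2.imwrite('pics/crop1.png',cv2.vconcat([cv2.resize(a,(440,320),interpolation=2),cv2.resize(b,(440,244),interpolation=2)]))"
```

```text
(no output)
```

View pics/crop1.png

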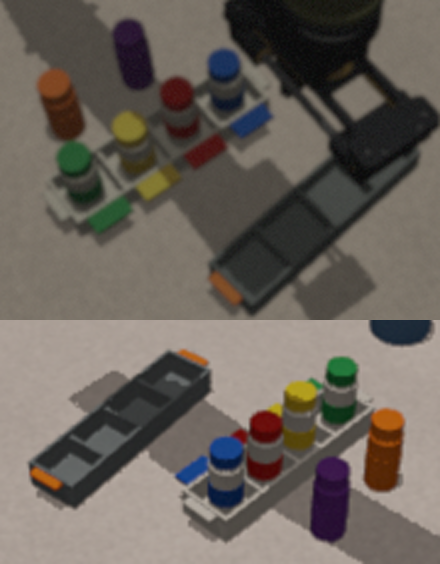

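Call:
servo_tool([
  [0.65,[0.2,-3.6,0],[0,0,0]],
  [0.65,[0.2,-3.6,0],[0,0,0]],
  [0.65,[0.2,-3.6,0],[0,0,0]],
  [0.65,[0.2,-3.6,0],[0,0,0]],
  [0.65,[0.1,-3.6,0],[0,0,0]],
  [0.65,[0,0,0],[0,0,0]],
], force=15)

```text
time_s: 0.8
tool_pos: [0.4614, 0.0091, 0.1837]
tool_rot: [-179.4, 0.0, 90.0]
force: [-0.4, -0.3, -1.0]
grip_width: 0.0588
```

The crop confirms it: the four white-bodied bottles stand in the wells beside tags of their own colours, and orange and purple stand clear of the rack on the robot side.

Call:
servo_tool([
  [0.65,[0,0.4,2.5],[0,0,0]],
  [0.65,[0,0.3,3],[0,0,0]],
  [0.65,[0,0,3],[0,0,0]],
  [0.65,[0,0,2],[0,0,0]],
  [0.65,[0,0,0],[0,0,0]],
])

```text
time_s: 1.22
tool_pos: [0.4687, 0.009, 0.0794]
tool_rot: [179.9, 0.0, 90.0]
force: [-0.8, -0.1, -0.0]
grip_width: 0.0566
```

Call:
servo_tool([
  [0.65,[0,0,1.8],[0,0,0]],
  [0.65,[0,0,1.4],[0,0,0]],
  [0.65,[0,0,0],[0,0,0]],
  [0.3,[0,0,0],[0,0,0]],
  [0.3,[0,0,0],[0,0,0]],
  [0.3,[0,0,0],[0,0,0]],
  [0.3,[0,0,0],[0,0,0]],
  [0.3,[0,0,0],[0,0,0]],
], force=15)

```text
time_s: 1.88
tool_pos: [0.4741, 0.0092, 0.054]
tool_rot: [179.5, 0.0, 90.0]
force: [-0.2, 0.4, -0.7]
grip_width: 0.0344
```

Run:
```python
from h import *
o=env.get_obs();print(o['tool_pos'],o['grip_width'],o['force'])
im,K,Rw,p=cam('wrist'); cv2.imwrite('pics/w1.png',im)
```

```text
[0.47411191 0.00921171 0.05404954] 0.03443621243416888 [-0.1810986   0.44896801 -0.72993766]
```

View pics/w1.png

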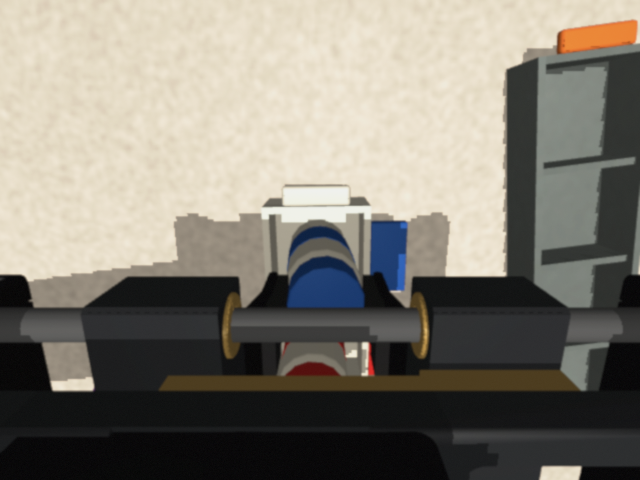

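The wrist view shows the blue bottle centred between the fingers (325,290), with the red one behind it. The grip width of 34 mm suggests the fingers hold the cap edge, so I'll reopen and go about 8 mm lower.

Call:
servo_tool([
  [0.65,[0,0,0],[0,0,0]],
  [0.65,[0,-0.2,0],[0,0,0]],
  [0.65,[0,-0.2,0.5],[0,0,0]],
  [0.65,[0,0,0.6],[0,0,0]],
  [0.65,[0,0,0],[0,0,0]],
])

```text
time_s: 2.35
tool_pos: [0.4706, 0.0092, 0.0432]
tool_rot: [179.3, 0.0, 90.0]
force: [-0.6, 0.4, 0.1]
grip_width: 0.0544
```

Call:
servo_tool([
  [0.3,[0,0,0],[0.7,0,0]],
  [0.3,[0,0,0],[0,0,0]],
  [0.3,[0,0,0],[0,0,0]],
  [0.3,[0,0,0],[0,0,0]],
  [0.3,[0,0,0],[0,0,0]],
], force=15)

```text
time_s: 2.77
tool_pos: [0.47, 0.0093, 0.0421]
tool_rot: [-179.8, 0.0, 90.0]
force: [-0.3, 0.2, -1.7]
grip_width: 0.0348
```

Call:
servo_tool([
  [0.3,[0,0,-1.5],[0,0,0]],
  [0.3,[0,0,-2.5],[0,0,0]],
  [0.3,[0,0,0],[0,0,0]],
], force=20)

```text
time_s: 3.02
tool_pos: [0.4686, 0.0092, 0.0819]
tool_rot: [-179.5, 0.0, 90.0]
force: [0.8, 0.1, 0.8]
grip_width: 0.0348
```

Run:
```python
from h import *
o=env.get_obs();print(o['tool_pos'],o['grip_width'],o['force'])
im,K,Rw,p=cam('side'); a=im[180:300,260:440]; im,K,Rw,p=cam('wrist')
cv2.imwrite('pics/c2.png',cv2.vconcat([cv2.resize(a,(450,300)),cv2.resize(im[180:400,150:480],(450,300))]))
```

```text
[0.4685674  0.00922969 0.0818793 ] 0.03480808252510472 [0.75520486 0.12934312 0.80325321]
```

View pics/c2.png

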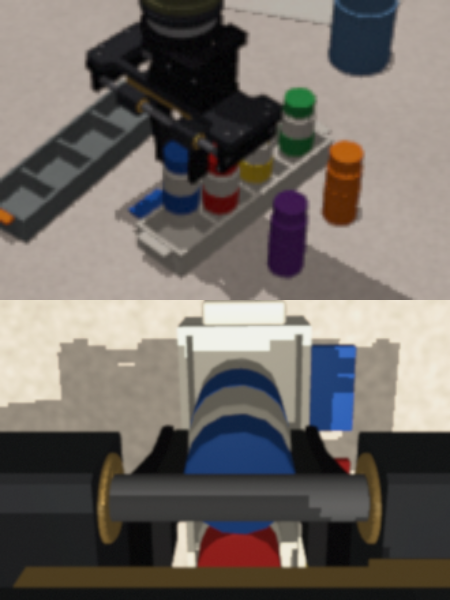

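Blue is lifted out upright and the neighbours are undisturbed. Next I raise it and carry it over the right-hand delivery well.

Call:
servo_tool([
  [0.3,[0,0,-2.5],[0,0,0]],
  [0.3,[0,0,-3],[0,0,0]],
  [0.3,[0,0,-2.5],[0,0,0]],
  [0.3,[-0.8,2,0],[0,0,0]],
  [0.3,[-1.7,3.1,0],[0,0,0]],
  [0.3,[-1.7,3.1,0],[0,0,0]],
  [0.3,[-1.7,3.1,0],[0,0,0]],
  [0.3,[-1.7,3.1,0],[0,0,0]],
  [0.3,[-1.7,2.4,0],[0,0,0]],
  [0.3,[0,1,0],[0,0,0]],
  [0.3,[0,0,0],[0,0,0]],
])

```text
time_s: 4.03
tool_pos: [0.6445, -0.0866, 0.1424]
tool_rot: [-178.1, 0.1, 90.3]
force: [-1.5, 1.1, -0.2]
grip_width: 0.0347
```

Run:
```python
from h import *
o=env.get_obs();print(o['tool_pos'],o['tool_rot'],o['grip_width'],o['force'])
z=o['tool_pos'][2]-.0421+.004+.083
for n in('scene','side','wrist'):
    im,K,Rw,p=cam(n)
    for a,(u,v),b in blobs(im,'blue')[:4]: print(n,a,(u,v),ray(K,Rw,p,u,v,z)[:2].round(3))
    if n!='side':
        cs=[(u,v,ray(K,Rw,p,u,v,.035)[:2].round(3)) for a,(u,v),b in blobs(im,'orange')]; print(cs)
cv2.imwrite('pics/w3.png',im)
```

```text
[ 0.64448009 -0.08663243  0.14235294] [-1.78120162e+02  1.30427059e-01  9.02590592e+01] 0.03474418117997762 [-1.53370994  1.07948668 -0.22389422]
[(216.7, 214.4, array([ 0.354, -0.139])), (302.4, 313.5, array([ 0.653, -0.122])), (390.8, 234.4, array([0.62, 0.13]))]
side 2804 (574.6, 117.8) [ 0.29  -0.867]
side 77 (319.1, 261.1) [0.402 0.121]
side 75 (406.2, 184.4) [ 0.443 -0.237]
side 54 (308.1, 175.3) [ 0.655 -0.089]
wrist 2731 (325.0, 288.9) [ 0.644 -0.079]
wrist 1664 (164.7, 101.3) [ 0.582 -0.002]
wrist 660 (325.5, 241.0) [ 0.644 -0.057]
wrist 274 (325.3, 344.8) [ 0.645 -0.106]
[(46.6, 279.0, array([ 0.39 , -0.139])), (360.6, 261.6, array([ 0.67 , -0.118]))]
```

View pics/w3.png

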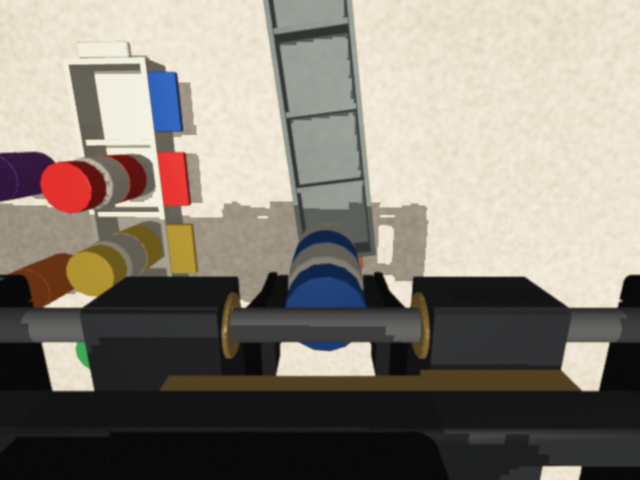

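Blue hangs over the end well, its foot around (330,240) in the wrist view. I'll correct a 1.9° tilt and descend.

Call:
servo_tool([
  [0.3,[0.1,0.3,0],[-1,0,0]],
  [0.3,[0,0,1.5],[-0.8,0,0]],
  [0.3,[0,0,1.5],[0,0,0]],
  [0.3,[0,0,1.5],[0,0,0]],
  [0.3,[0,0,0],[0,0,0]],
])

```text
time_s: 4.6
tool_pos: [0.6423, -0.0807, 0.0998]
tool_rot: [179.7, 0.1, 90.6]
force: [0.1, 0.2, -1.5]
grip_width: 0.0348
```

Call:
servo_tool([
  [0.3,[-0.4,0.5,0],[0,0,0]],
  [0.3,[0,0.1,0],[0,0,-0.5]],
  [0.3,[0,0,0],[0,0,0]],
])

```text
time_s: 4.85
tool_pos: [0.6482, -0.0832, 0.1025]
tool_rot: [179.5, 0.0, 91.3]
force: [-0.5, 0.6, -0.7]
grip_width: 0.0347
```

Call:
servo_tool([
  [0.3,[-0.1,0,1.5],[0.4,0,0.6]],
  [0.3,[0,0,1.5],[0,0,0.4]],
  [0.3,[0,0,1.0],[0,0,0]],
  [0.3,[0,0,0.5],[0,0,0]],
  [0.3,[0,0,0],[0,0,0]],
])

```text
time_s: 5.27
tool_pos: [0.6514, -0.0847, 0.0573]
tool_rot: [179.6, 0.1, 90.1]
force: [0.6, 0.5, 0.1]
grip_width: 0.0347
```

Call:
servo_tool([
  [0.3,[0,-0.3,0.5],[0.4,0,0]],
  [0.3,[0,0,0.4],[0,0,0]],
  [0.3,[0,0,0.3],[0,0,0]],
  [0.3,[0,0,0],[0,0,0]],
])

```text
time_s: 5.6
tool_pos: [0.6483, -0.0848, 0.0442]
tool_rot: [-179.9, 0.1, 90.1]
force: [0.1, 0.2, -1.3]
grip_width: 0.0348
```

Call:
servo_tool([
  [0.3,[0,0,0.15],[0,0,0]],
  [0.3,[0,0,0],[0,0,0]],
  [0.65,[0,0,0],[0,0,0]],
  [0.65,[0,0,0],[0,0,0]],
  [0.65,[0,0,0],[0,0,0]],
  [0.65,[0,0,0],[0,0,0]],
])

```text
time_s: 6.1
tool_pos: [0.6498, -0.085, 0.0445]
tool_rot: [179.9, 0.1, 90.1]
force: [0.1, 0.5, -0.7]
grip_width: 0.0525
```

Call:
servo_tool([
  [0.65,[0,0,-2],[0,0,0]],
  [0.65,[0,0,-3.5],[0,0,0]],
  [0.65,[0,0,-4],[0,0,0]],
  [0.65,[0,0,-1.5],[0,0,0]],
  [0.65,[0.7,-3,0],[0,0,0]],
  [0.65,[0.8,-3.5,0],[0,0,0]],
  [0.65,[0.8,-3.5,0],[0,0,0]],
  [0.65,[0.8,-3.5,0],[0,0,0]],
  [0.65,[0.6,-3,0],[0,0,0]],
  [0.65,[0,-1,0],[0,0,0]],
  [0.65,[0,0,0],[0,0,0]],
])

```text
time_s: 7.02
tool_pos: [0.4692, -0.047, 0.1599]
tool_rot: [179.6, 0.1, 90.1]
force: [-0.1, 1.0, -0.8]
grip_width: 0.0564
```

Run:
```python
from h import *
o=env.get_obs();print(o['tool_pos'],o['tool_rot'],o['grip_width'],o['force'])
for n in('scene','side','wrist'):
    im,K,Rw,p=cam(n)
    if n=='scene': a=im[170:330,190:410]
    for c in ('blue','red','yellow','green'):
      for _,(u,v),b in blobs(im,c)[:4]: print(n,c,_,(u,v),ray(K,Rw,p,u,v,.087)[:2].round(3))
cv2.imwrite('pics/c4.png',cv2.vconcat([cv2.resize(a,(440,320),interpolation=2),cv2.resize(im[:350],(440,240))]))
```

```text
[ 0.46924108 -0.04698431  0.15993002] [1.79554304e+02 1.48382241e-01 9.01207768e+01] 0.05637861492221865 [-0.06903899  0.97071841 -0.76522526]
scene blue 224 (316.2, 290.4) [ 0.649 -0.083]
scene blue 153 (315.1, 230.2) [ 0.54  -0.007]
scene red 188 (292.5, 245.1) [ 0.541 -0.064]
scene red 166 (277.7, 215.3) [ 0.465 -0.048]
scene yellow 216 (254.5, 233.5) [ 0.473 -0.11 ]
scene yellow 207 (268.8, 260.9) [ 0.542 -0.121]
scene green 171 (226.5, 248.5) [ 0.468 -0.173]
scene green 158 (244.6, 277.0) [ 0.542 -0.178]
side blue 3445 (536.4, 117.4) [ 0.444 -0.978]
side blue 80 (309.0, 204.9) [ 0.655 -0.089]
side blue 78 (319.2, 260.9) [0.476 0.049]
side blue 72 (406.1, 184.2) [ 0.522 -0.355]
side red 226 (343.1, 245.9) [ 0.471 -0.032]
side red 101 (347.7, 260.8) [ 0.426 -0.001]
side yellow 141 (362.4, 231.0) [ 0.474 -0.11 ]
side yellow 90 (361.8, 248.4) [ 0.431 -0.059]
side green 160 (218.0, 357.8) [0.422 0.398]
side green 76 (379.4, 218.9) [ 0.475 -0.179]
wrist blue 1251 (372.2, 153.4) [0.506 0.013]
wrist blue 653 (554.1, 270.6) [ 0.65  -0.074]
wrist blue 619 (508.0, 253.5) [ 0.612 -0.061]
wrist red 1834 (318.3, 239.3) [ 0.468 -0.049]
wrist red 1175 (370.6, 222.7) [ 0.507 -0.037]
wrist red 213 (319.2, 205.7) [ 0.469 -0.024]
wrist yellow 1055 (369.1, 285.4) [ 0.507 -0.087]
wrist yellow 598 (326.3, 300.0) [ 0.474 -0.099]
wrist yellow 396 (324.9, 273.1) [ 0.473 -0.076]
wrist yellow 182 (327.7, 380.0) [ 0.476 -0.171]
wrist green 461 (320.7, 368.6) [ 0.47  -0.161]
wrist green 420 (367.5, 352.0) [ 0.508 -0.145]
```

View pics/c4.png

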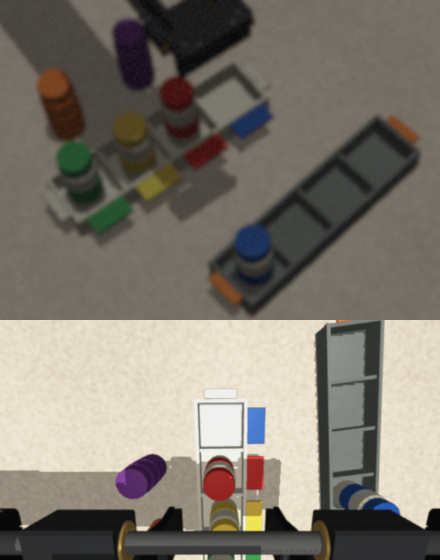

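Blue stands upright in the right-hand delivery well (crop 253,255). Red is at (.468,-.049), right under the tool. Next I descend on red.

Call:
servo_tool([
  [0.65,[-0.2,-0.1,2.5],[0,0,0]],
  [0.65,[0,0,3],[0,0,0]],
  [0.65,[0,0,3],[0,0,0]],
  [0.65,[0,0,2],[0,0,0]],
  [0.65,[0,0,0],[0,0,0]],
])

```text
time_s: 7.58
tool_pos: [0.4878, -0.0514, 0.0671]
tool_rot: [178.5, 0.2, 90.0]
force: [0.1, 0.7, 3.4]
grip_width: 0.0569
```

Call:
servo_tool([
  [0.65,[0,0,0],[0,0,0]],
])

```text
time_s: 7.67
tool_pos: [0.4904, -0.0518, 0.0685]
tool_rot: [178.3, 0.2, 90.0]
force: [-0.1, -0.3, -0.2]
grip_width: 0.0567
```

Run:
```python
from h import *
o=env.get_obs();print(o['tool_pos'],o['tool_rot'],o['grip_width'],o['force'])
im,K,Rw,p=cam('scene'); a=im[170:330,190:410]
im,K,Rw,p=cam('wrist')
cv2.imwrite('pics/c5.png',cv2.vconcat([cv2.resize(a,(440,320),interpolation=2),cv2.resize(im[:400],(440,275))]))
```

```text
[ 0.49035649 -0.05178927  0.06850046] [178.34169125   0.23609531  89.98798881] 0.05668223518920864 [-0.10159392 -0.27141977 -0.16808762]
```

View pics/c5.png

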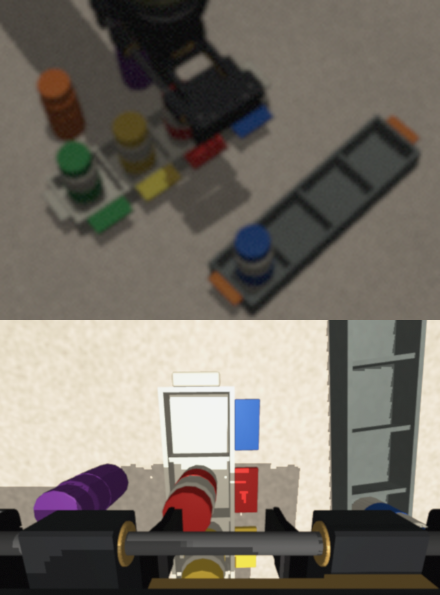

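The arm drifted 2 cm in +x on the fast descent, so the inner finger is close to the red cap (wrist crop 190,500). I'll shift back now and use slower descents with corrections.

Call:
servo_tool([
  [0.65,[0.1,-1.2,0],[0.8,0,0]],
  [0.65,[0.1,-1,0],[0.8,0,0]],
  [0.65,[0,0,0],[0,0,0]],
])

```text
time_s: 8.02
tool_pos: [0.466, -0.0497, 0.065]
tool_rot: [-179.7, 0.2, 90.0]
force: [0.2, 0.4, -0.1]
grip_width: 0.0568
```

Run:
```python
from h import *
for n in('scene','side','wrist'):
    im,K,Rw,p=cam(n)
    for _,(u,v),b in blobs(im,'red')[:4]: print(n,_,(u,v),b,ray(K,Rw,p,u,v,.087)[:2].round(3),ray(K,Rw,p,u,v,.016)[:2].round(3))
cv2.imwrite('pics/w6.png',im)
```

```text
scene 187 (292.2, 245.2) [282, 237, 21, 17] [ 0.541 -0.064] [ 0.506 -0.047]
side 230 (343.1, 246.2) [328, 237, 28, 19] [ 0.47  -0.031] [ 0.522 -0.088]
side 102 (347.7, 260.8) [341, 255, 15, 11] [ 0.426 -0.001] [ 0.474 -0.055]
wrist 3623 (328.0, 280.5) [293, 248, 72, 60] [ 0.47  -0.047] [ 0.47  -0.076]
wrist 1995 (397.1, 248.0) [380, 219, 36, 67] [ 0.503 -0.03 ] [ 0.517 -0.052]
wrist 577 (324.7, 230.2) [296, 220, 59, 33] [ 0.468 -0.021] [ 0.468 -0.039]
```

View pics/w6.png

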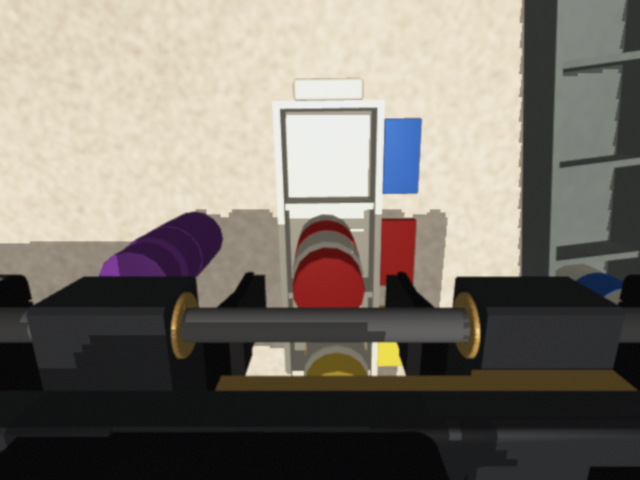

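Red is upright and undisturbed between the fingers (328,270). Descending the last 2 cm and gripping.

Call:
servo_tool([
  [0.65,[0,0.2,1],[0,0,0]],
  [0.65,[0,-0.1,0.8],[0,0,0]],
  [0.65,[0,0,0.2],[0,0,0]],
  [0.3,[0,0,0],[0,0,0]],
  [0.3,[0,0,0],[0,0,0]],
  [0.3,[0,0,0],[0,0,0]],
  [0.3,[0,0,0],[0,0,0]],
  [0.3,[0,0,0],[0,0,0]],
  [0.3,[0,0,0],[0,0,0]],
], force=20)

```text
time_s: 8.92
tool_pos: [0.4684, -0.0499, 0.0426]
tool_rot: [-179.8, 0.2, 90.0]
force: [-0.4, -0.6, -0.5]
grip_width: 0.0349
```

Call:
servo_tool([
  [0.3,[0,0,-1.5],[0,0,0]],
  [0.3,[0,0,-2.5],[0,0,0]],
  [0.3,[0,0,-3],[0,0,0]],
  [0.3,[0,0,-3],[0,0,0]],
  [0.3,[0,0,-2],[0,0,0]],
  [0.3,[0.3,2,0],[0,0,0]],
  [0.3,[0.4,3,0],[0,0,0]],
  [0.3,[0.4,3,0],[0,0,0]],
  [0.3,[0.4,3,0],[0,0,0]],
  [0.3,[0.4,3,0],[0,0,0]],
  [0.3,[0.3,2,0],[0,0,0]],
  [0.3,[0,1,0],[0,0,0]],
  [0.3,[0,0,0],[0,0,0]],
])

```text
time_s: 10.0
tool_pos: [0.6459, -0.0272, 0.1687]
tool_rot: [179.9, 0.2, 89.9]
force: [-0.6, -0.2, -0.8]
grip_width: 0.0355
```

Call:
servo_tool([
  [0.3,[0.1,-0.5,0.5],[0,0,0]],
  [0.3,[0,0,1.5],[0,0,0]],
  [0.3,[0,0,1.5],[0,0,0]],
  [0.3,[0,0,1.5],[0,0,0]],
  [0.3,[0,0,1.5],[0,0,0]],
  [0.3,[0,0,0.5],[0,0,0]],
  [0.3,[0,0,0],[0,0,0]],
])

```text
time_s: 10.58
tool_pos: [0.6336, -0.0268, 0.0951]
tool_rot: [-179.8, 0.2, 89.8]
force: [1.0, 1.2, -0.5]
grip_width: 0.035
```

Call:
servo_tool([
  [0.3,[0,0.6,0],[0,0,0]],
  [0.3,[0,0.1,0.8],[0,0,0]],
  [0.3,[0,0,1],[0,0,0]],
  [0.3,[0,0,1],[0,0,0]],
  [0.3,[0,0,0.5],[0,0,0]],
  [0.3,[0,0,0],[0,0,0]],
])

```text
time_s: 11.08
tool_pos: [0.6417, -0.0273, 0.0623]
tool_rot: [179.9, 0.2, 89.8]
force: [-0.0, 0.8, -1.0]
grip_width: 0.0348
```

Call:
servo_tool([
  [0.3,[0.1,0,0.8],[0,0,0]],
  [0.3,[0,0,0.6],[0,0,0]],
  [0.3,[0,0,0.3],[0,0,0]],
  [0.3,[0,0,0],[0,0,0]],
])

```text
time_s: 11.42
tool_pos: [0.6415, -0.0262, 0.0429]
tool_rot: [180.0, 0.2, 89.8]
force: [-0.5, 0.7, -1.1]
grip_width: 0.0351
```

Call:
servo_tool([
  [0.65,[0,0,0],[0,0,0]],
  [0.65,[0,0,0],[0,0,0]],
  [0.65,[0,0,0],[0,0,0]],
  [0.65,[0,0,0],[0,0,0]],
  [0.65,[0,0,-2],[0,0,0]],
  [0.65,[0,0,-3.5],[0,0,0]],
  [0.65,[0,0,-4],[0,0,0]],
  [0.65,[0,0,-2],[0,0,0]],
  [0.65,[-1.4,-2.5,0],[0,0,0]],
  [0.65,[-1.5,-3,0],[0,0,0]],
  [0.65,[-1.5,-3,0],[0,0,0]],
  [0.65,[-1.5,-3,0],[0,0,0]],
  [0.65,[-1.5,-3,0],[0,0,0]],
  [0.65,[-1,-2,0],[0,0,0]],
  [0.65,[0,0,0],[0,0,0]],
])

```text
time_s: 12.67
tool_pos: [0.4737, -0.111, 0.1679]
tool_rot: [179.3, 0.2, 90.0]
force: [-0.2, -0.5, 0.3]
grip_width: 0.0564
```

```bash
cat > look.py <<'E'
from h import *
import sys
o=env.get_obs();print(o['tool_pos'].round(4),o['tool_rot'].round(1),o['grip_width'],o['force'].round(1))
for n in('scene','side','wrist'):
    im,K,Rw,p=cam(n)
    if n=='scene': a=im[170:330,190:410]
    for c in sys.argv[2:]:
      for _,(u,v),b in blobs(im,c)[:4]: print(n,c,_,(u,v),ray(K,Rw,p,u,v,.087)[:2].round(3))
cv2.imwrite(f'pics/{sys.argv[1]}.png',cv2.vconcat([cv2.resize(a,(440,320),interpolation=2),cv2.resize(im[:350],(440,240))]))
E
python3 look.py c7 red yellow
```

```text
[ 0.4737 -0.111   0.1679] [179.3   0.2  90. ] 0.05641386597004623 [-0.2 -0.5  0.3]
scene red 244 (338.7, 270.3) [ 0.641 -0.024]
scene red 198 (292.4, 245.2) [ 0.541 -0.064]
scene yellow 202 (254.4, 233.5) [ 0.472 -0.11 ]
scene yellow 202 (268.8, 260.8) [ 0.541 -0.121]
side red 131 (295.2, 217.0) [ 0.644 -0.025]
side red 93 (296.0, 234.2) [0.59  0.021]
side red 89 (335.0, 249.7) [ 0.476 -0.008]
side yellow 221 (357.5, 234.0) [ 0.476 -0.092]
side yellow 101 (361.2, 248.0) [ 0.433 -0.059]
wrist red 2516 (555.1, 119.4) [ 0.644 -0.024]
wrist red 1263 (364.7, 151.3) [ 0.508 -0.047]
wrist red 660 (501.2, 122.7) [ 0.605 -0.027]
wrist yellow 1738 (318.6, 235.9) [ 0.474 -0.111]
wrist yellow 1118 (363.3, 218.7) [ 0.508 -0.097]
wrist yellow 201 (318.6, 203.6) [ 0.474 -0.085]
wrist yellow 127 (606.5, 380.3) [ 0.726 -0.241]
```

View pics/c7.png

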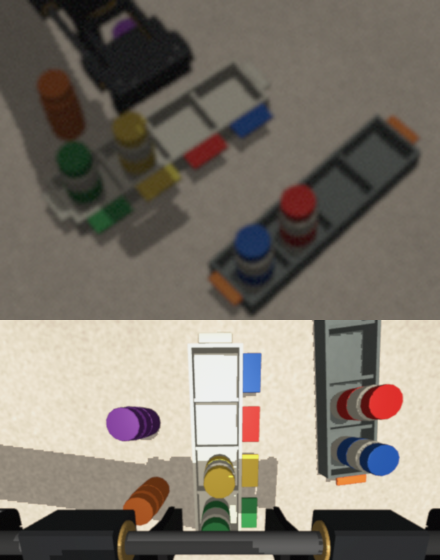

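Blue and red stand in delivery wells 1 and 2 from the right. Yellow is under the tool at (.474,-.111). Descending to just above its cap first.

Call:
servo_tool([
  [0.65,[0,0,1.5],[0.6,0,0]],
  [0.65,[0,0,1.5],[0,0,0]],
  [0.65,[0,0,1.5],[0,0,0]],
  [0.65,[0,0,1.5],[0,0,0]],
  [0.65,[0,0,0.5],[0,0,0]],
  [0.65,[0,0,0],[0,0,0]],
])

```text
time_s: 13.32
tool_pos: [0.4851, -0.1018, 0.0963]
tool_rot: [179.7, 0.1, 90.9]
force: [0.0, 0.1, 0.5]
grip_width: 0.0567
```

Call:
servo_tool([
  [0.65,[-0.9,-1.1,0],[0,0,0.5]],
  [0.65,[0,0,0],[0,0,0.4]],
  [0.65,[0,0,0],[0,0,0]],
])

```text
time_s: 13.57
tool_pos: [0.4742, -0.1105, 0.0954]
tool_rot: [179.9, 0.0, 90.1]
force: [-0.2, 0.2, -0.8]
grip_width: 0.0564
```

Call:
servo_tool([
  [0.65,[0,0,1],[0,0,0]],
  [0.65,[0,-0.1,1],[0,0,0]],
  [0.65,[0,-0.1,1],[0,0,0]],
  [0.65,[0,0,0],[0,0,0]],
])

```text
time_s: 13.9
tool_pos: [0.4737, -0.1114, 0.0649]
tool_rot: [179.6, 0.1, 90.0]
force: [-0.3, 0.3, -0.9]
grip_width: 0.0569
```

Call:
servo_tool([
  [0.65,[0,0,1],[0.3,0,0]],
  [0.65,[0,-0.1,0.9],[0,0,0]],
  [0.65,[0,0,0.2],[0,0,0]],
  [0.65,[0,0,0],[0,0,0]],
  [0.3,[0,0,0],[0,0,0]],
  [0.3,[0,0,0],[0,0,0]],
  [0.3,[0,0,0],[0,0,0]],
  [0.3,[0,0,0],[0,0,0]],
  [0.3,[0,0,0],[0,0,0]],
  [0.3,[0,0,0],[0,0,0]],
])

```text
time_s: 14.73
tool_pos: [0.4728, -0.1112, 0.0412]
tool_rot: [179.9, 0.1, 90.0]
force: [-0.0, 0.7, -0.4]
grip_width: 0.0357
```

Call:
servo_tool([
  [0.3,[0,0,-1.5],[0,0,0]],
  [0.3,[0,0,-2.5],[0,0,0]],
  [0.3,[0,0,-3],[0,0,0]],
  [0.3,[0,0,-3],[0,0,0]],
  [0.3,[0,0,-2.5],[0,0,0]],
  [0.3,[1.8,2,0],[0,0,0]],
  [0.3,[2.5,2.6,0],[0,0,0]],
  [0.3,[2.5,2.8,0],[0,0,0]],
  [0.3,[2.5,2.8,0],[0,0,0]],
  [0.3,[2.5,2.8,0],[0,0,0]],
  [0.3,[1.8,2,0],[0,0,0]],
  [0.3,[0.8,0.8,0],[0,0,0]],
  [0.3,[0,0,0],[0,0,0]],
])

```text
time_s: 15.82
tool_pos: [0.6359, 0.0366, 0.172]
tool_rot: [179.9, -0.1, 89.5]
force: [-0.2, 0.5, -1.4]
grip_width: 0.0356
```

Call:
servo_tool([
  [0.3,[-0.2,-0.2,1],[0,0,0]],
  [0.3,[0,0.1,1.5],[0,0,0]],
  [0.3,[0,0.1,1.5],[0,0,0]],
  [0.3,[0,0.1,1.5],[0,0,0]],
  [0.3,[0,0.1,1.5],[0,0,0]],
  [0.3,[0,0,0.5],[0,0,0]],
  [0.3,[0,0,0],[0,0,0]],
])

```text
time_s: 16.4
tool_pos: [0.6316, 0.026, 0.0904]
tool_rot: [-179.8, 0.2, 89.2]
force: [-0.8, 0.5, -0.8]
grip_width: 0.0356
```

Call:
servo_tool([
  [0.3,[0.8,0.1,0],[0,0,0]],
  [0.3,[0.1,0,0.8],[0,0,0]],
  [0.3,[0,0,1],[0,0,0]],
  [0.3,[0,0,0.8],[0,0,0]],
  [0.3,[0,0,0],[0,0,0]],
])

```text
time_s: 16.82
tool_pos: [0.6328, 0.0335, 0.0646]
tool_rot: [-180.0, 0.3, 89.0]
force: [0.1, -0.4, -1.4]
grip_width: 0.0358
```

Call:
servo_tool([
  [0.3,[0,0,1],[0,0,0]],
  [0.3,[0,0,0.7],[0,0,0]],
  [0.3,[0,0,0.4],[0,0,0]],
  [0.3,[0,0,0.1],[0,0,0]],
  [0.3,[0,0,0],[0,0,0]],
])

```text
time_s: 17.23
tool_pos: [0.6334, 0.0335, 0.0406]
tool_rot: [180.0, 0.3, 89.0]
force: [-0.4, -0.3, 3.6]
grip_width: 0.0355
```

Call:
servo_tool([
  [0.65,[0,0,0],[0,0,0]],
  [0.65,[0,0,0],[0,0,0]],
  [0.65,[0,0,0],[0,0,0]],
  [0.65,[0,0,0],[0,0,0]],
  [0.65,[0,0,-2],[0,0,0]],
  [0.65,[0,0,-3.5],[0,0,0]],
  [0.65,[0,0,-4],[0,0,0]],
  [0.65,[0,0,-3],[0,0,0]],
  [0.65,[-2,-1.5,0],[0,0,0]],
  [0.65,[-2.8,-2.2,0],[0,0,0]],
  [0.65,[-2.8,-2.2,0],[0,0,0]],
  [0.65,[-2.8,-2.2,0],[0,0,0]],
  [0.65,[-2.8,-2.2,0],[0,0,0]],
  [0.65,[-2.8,-2.2,0],[0,0,0]],
  [0.65,[-2.8,-2.2,0],[0,0,0]],
  [0.65,[-1.6,-1.4,0],[0,0,0]],
  [0.65,[0,0,0],[0,0,0]],
])

```text
time_s: 18.65
tool_pos: [0.4655, -0.1726, 0.1754]
tool_rot: [179.3, 0.2, 89.4]
force: [0.0, 0.0, -0.5]
grip_width: 0.0568
```

```bash
python3 look.py c8 yellow green
```

```text
[ 0.4655 -0.1726  0.1754] [179.3   0.2  89.4] 0.056756227527973636 [ 0.   0.  -0.5]
scene yellow 243 (360.6, 251.6) [0.634 0.036]
scene yellow 207 (268.8, 261.0) [ 0.542 -0.121]
scene green 48 (250.4, 273.4) [ 0.543 -0.165]
side yellow 136 (280.7, 228.6) [0.636 0.035]
side yellow 109 (281.9, 245.6) [0.583 0.077]
side yellow 86 (350.0, 238.9) [ 0.477 -0.064]
side green 161 (217.7, 358.0) [0.422 0.399]
side green 67 (379.1, 219.1) [ 0.475 -0.178]
side green 58 (364.0, 228.9) [ 0.477 -0.119]
wrist yellow 1190 (374.1, 150.5) [ 0.507 -0.107]
wrist yellow 414 (259.8, 383.5) [ 0.412 -0.307]
wrist yellow 399 (340.5, 383.2) [ 0.483 -0.308]
wrist yellow 329 (400.2, 382.5) [ 0.537 -0.308]
wrist green 1469 (324.3, 237.5) [ 0.47  -0.174]
wrist green 953 (373.1, 216.8) [ 0.508 -0.158]
wrist green 98 (322.6, 204.2) [ 0.469 -0.147]
```

View pics/c8.png

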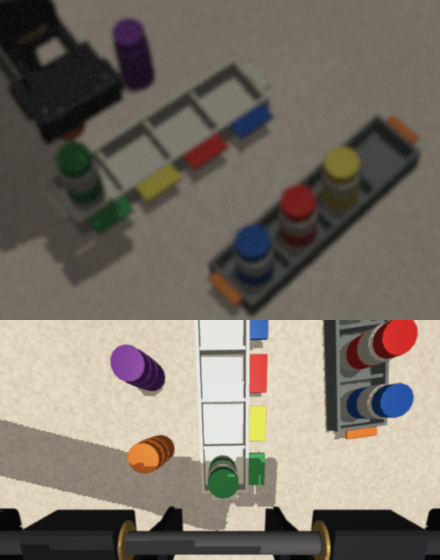

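Three are placed: blue, red and yellow, from the right. Green is at (.471,-.175), nearly under the tool.

Call:
servo_tool([
  [0.65,[-0.3,0.5,0.5],[0.6,0,0]],
  [0.65,[0,0,1.5],[0,0,0]],
  [0.65,[0,0,1.5],[0,0,0]],
  [0.65,[0,0,1.5],[0,0,0]],
  [0.65,[0,0,1.5],[0,0,0]],
  [0.65,[0,0,0.5],[0,0,0]],
  [0.65,[0,0,0],[0,0,0]],
])

```text
time_s: 19.38
tool_pos: [0.4855, -0.16, 0.1012]
tool_rot: [179.7, -0.1, 91.0]
force: [-0.4, -0.8, 0.4]
grip_width: 0.0568
```

Call:
servo_tool([
  [0.65,[-1.5,-1.5,0],[0,0,0.5]],
  [0.65,[0,0,0],[0,0,0.4]],
  [0.65,[0,0,0],[0,0,0]],
])

```text
time_s: 19.63
tool_pos: [0.4734, -0.1723, 0.101]
tool_rot: [179.8, -0.1, 90.5]
force: [1.0, 0.1, 0.3]
grip_width: 0.0565
```

Call:
servo_tool([
  [0.65,[-0.3,-0.3,0.8],[0,0,0]],
  [0.65,[-0.1,-0.1,1],[0,0,0]],
  [0.65,[-0.1,-0.1,1],[0,0,0]],
  [0.65,[0,0,0.6],[0,0,0]],
  [0.65,[0,0,0],[0,0,0]],
])

```text
time_s: 20.05
tool_pos: [0.4708, -0.1766, 0.065]
tool_rot: [179.6, -0.1, 90.7]
force: [-0.7, 0.4, -0.3]
grip_width: 0.0566
```

Call:
servo_tool([
  [0.65,[0,0,1],[0.3,0,0]],
  [0.65,[0,0,0.9],[0,0,0]],
  [0.65,[0,0,0.2],[0,0,0]],
  [0.65,[0,0,0],[0,0,0]],
  [0.3,[0,0,0],[0,0,0]],
  [0.3,[0,0,0],[0,0,0]],
  [0.3,[0,0,0],[0,0,0]],
  [0.3,[0,0,0],[0,0,0]],
  [0.3,[0,0,0],[0,0,0]],
  [0.3,[0,0,0],[0,0,0]],
])

```text
time_s: 20.88
tool_pos: [0.471, -0.176, 0.0413]
tool_rot: [180.0, -0.1, 90.7]
force: [0.1, -0.2, -0.9]
grip_width: 0.0359
```

Call:
servo_tool([
  [0.3,[0,0,-1.5],[0,0,0]],
  [0.3,[0,0,-2.5],[0,0,0]],
  [0.3,[0,0,-3],[0,0,0]],
  [0.3,[0,0,-3],[0,0,0]],
  [0.3,[0,0,-3],[0,0,0]],
  [0.3,[2,1.2,0],[0,0,0]],
  [0.3,[2.9,1.7,0],[0,0,0]],
  [0.3,[3,1.7,0],[0,0,0]],
  [0.3,[3,1.7,0],[0,0,0]],
  [0.3,[3,1.7,0],[0,0,0]],
  [0.3,[3,1.7,0],[0,0,0]],
  [0.3,[3,1.7,0],[0,0,0]],
  [0.3,[3,1.7,0],[0,0,0]],
  [0.3,[2.4,1.4,0],[0,0,0]],
  [0.3,[1.5,0.9,0],[0,0,0]],
  [0.3,[0,0,0],[0,0,0]],
])

```text
time_s: 22.22
tool_pos: [0.6274, 0.1024, 0.1779]
tool_rot: [179.9, -0.3, 90.1]
force: [-0.6, 0.9, -1.7]
grip_width: 0.0356
```

Call:
servo_tool([
  [0.3,[-0.6,-0.2,1],[0,0,0]],
  [0.3,[0.1,0.1,1.5],[0,0,0]],
  [0.3,[0.1,0.1,1.5],[0,0,0]],
  [0.3,[0.1,0.1,1.5],[0,0,0]],
  [0.3,[0.1,0.1,1.5],[0,0,0]],
  [0.3,[0,0,0.8],[0,0,0]],
  [0.3,[0,0,0],[0,0,0]],
])

```text
time_s: 22.8
tool_pos: [0.6258, 0.0898, 0.0927]
tool_rot: [-179.9, 0.1, 89.7]
force: [0.1, 0.2, -0.9]
grip_width: 0.0356
```

Call:
servo_tool([
  [0.3,[0.3,0,0.4],[0,0,0]],
  [0.3,[0,0,1],[0,0,0]],
  [0.3,[0,0,1],[0,0,0]],
  [0.3,[0,0,0.4],[0,0,0]],
  [0.3,[0,0,0],[0,0,0]],
])

```text
time_s: 23.22
tool_pos: [0.626, 0.0892, 0.0636]
tool_rot: [180.0, 0.2, 89.5]
force: [-0.2, -0.2, -0.6]
grip_width: 0.0357
```

Call:
servo_tool([
  [0.3,[0.3,0,0.5],[0,0,0]],
  [0.3,[0,0,0.9],[0,0,0]],
  [0.3,[0,0,0.6],[0,0,0]],
  [0.3,[0,0,0.2],[0,0,0]],
  [0.3,[0,0,0],[0,0,0]],
])

```text
time_s: 23.63
tool_pos: [0.6272, 0.0934, 0.0408]
tool_rot: [179.9, 0.2, 89.5]
force: [-1.6, -0.1, 4.3]
grip_width: 0.0358
```

On the floor (4 N upward). I'll release, rise and back off to clear the view.

Call:
servo_tool([
  [0.65,[0,0,0],[0,0,0]],
  [0.65,[0,0,0],[0,0,0]],
  [0.65,[0,0,0],[0,0,0]],
  [0.65,[0,0,0],[0,0,0]],
  [0.65,[0,0,-2],[0,0,0]],
  [0.65,[0,0,-3.5],[0,0,0]],
  [0.65,[0,0,-4],[0,0,0]],
  [0.65,[0,0,-3.5],[0,0,0]],
  [0.65,[-2,-1.5,0],[0,0,0]],
  [0.65,[-2.8,-2.2,0],[0,0,0]],
  [0.65,[-2.8,-2.2,0],[0,0,0]],
  [0.65,[-2.8,-2.2,0],[0,0,0]],
  [0.65,[-2.8,-2.2,0],[0,0,0]],
  [0.65,[-2.8,-2.2,0],[0,0,0]],
  [0.65,[-2.8,-1,0],[0,0,0]],
  [0.65,[0,0,0],[0,0,0]],
  [0.65,[0,0,0],[0,0,0]],
])

```text
time_s: 25.05
tool_pos: [0.4872, -0.0988, 0.1798]
tool_rot: [179.2, 0.0, 89.7]
force: [-0.0, 0.5, -0.1]
grip_width: 0.0567
```

Run:
```python
from h import *
o=env.get_obs();print(o['tool_pos'].round(3),o['force'].round(1),o['joint_velocities'].round(1))
ims={}
for n in('scene','side'):
    im,K,Rw,p=cam(n); ims[n]=im
    for c in ('blue','red','yellow','green'):
      for a,(u,v),b in blobs(im,c)[:4]:
        q=ray(K,Rw,p,u,v,.087)[:2]
        if .6<q[0]<.68: print(n,c,a,q.round(3))
    d=cv2.absdiff(im,cv2.imread(f'pics/{n}0.png')).max(2)
    for nm,P in dict(mug=(130,310,50,75),tape=(400,105,50,50),stapler=(480,155,30,60)).items() if n=='scene' else dict(mug=(388,170,34,42),tape=(195,338,50,50),stapler=(148,295,26,50)).items():
        x,y,w,h=P; print(n,nm,'changed px',int((d[y:y+h,x:x+w]>40).sum()))
cv2.imwrite('pics/c9.png',cv2.vconcat([cv2.resize(ims['scene'][170:330,190:410],(440,320),interpolation=2),cv2.resize(ims['side'][170:290,230:430],(440,264),interpolation=2)]))
```

```text
[ 0.487 -0.099  0.18 ] [-0.   0.5 -0.1] [ 3.2 -1.3  2.2  0.8  2.  -0.   1.2]
scene blue 226 [ 0.649 -0.083]
scene red 249 [ 0.641 -0.023]
scene yellow 248 [0.634 0.036]
scene green 159 [0.625 0.097]
scene mug changed px 0
scene tape changed px 0
scene stapler changed px 0
side blue 78 [ 0.655 -0.089]
side red 129 [ 0.643 -0.026]
side yellow 136 [0.636 0.035]
side green 83 [0.633 0.092]
side mug changed px 127
side tape changed px 0
side stapler changed px 0
```

View pics/c9.png

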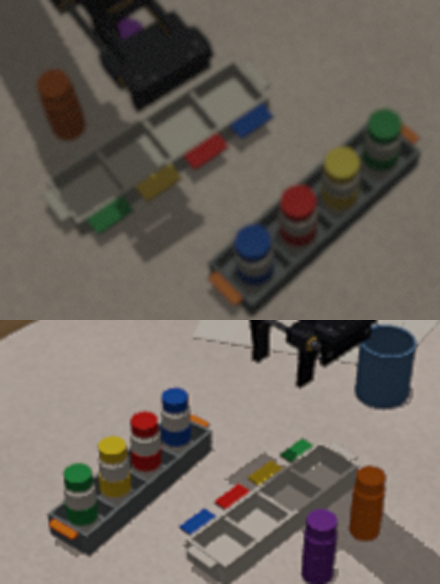

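All four stand upright in their wells: from the right, blue, red, yellow, green. The mug's changed pixels in the side view come from the gripper overlapping it; the scene view shows it unchanged.

```bash
python3 -c "
from cell import env; print(env.sign_off())"
```

```text
the job is handed in; nothing more can be done
None
```

All four bottles are now in the grey delivery rack in reverse order, and the job is handed in. The storage row read blue, red, yellow, green from the robot's left; the delivery row now reads blue, red, yellow, green from the right. It took about 25 s of robot time.

**Last checks:** the scene and side views, taken just before hand-in, show every bottle upright. The cap positions are within about 8 mm of my estimated well centres, and the largest gaps came from the side view. Yellow and green gave 3.6 N and 4.3 N of floor contact as they were set down. I did not feel the floor under blue and red, which I released within about 3 mm of it by height. The gripper was empty and clear of everything, about 8 cm above the racks.

**Bystanders:** the tape and stapler were unchanged in both views. The mug was unchanged in the scene view but had 127 changed pixels in the side view, which I put down to the gripper passing in front of it. The orange and purple look-alikes are still standing in the last picture.

**What went wrong or disagreed:**
- **Drift on red:** on a fast descent the arm drifted 2 cm towards the delivery rack, and the force briefly read 3.4 N. I moved it back, and a look afterwards showed red still upright in place.
- **Grip width:** it read 34–36 mm on bodies given as 38 mm. I never found out why, but all the lifts held.

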